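Dial open the measuring-instrument strongbox on the workshop bench

ROBOT

A 7-joint arm with a two-finger parallel gripper is mounted at the origin on the work surface. World frame = base frame: x ahead of the robot, y to its left, z up, the work surface at z = 0. Lengths are in m, angles in degrees, forces in N, time in s.
With the tool pointing down it reaches from about 0.425 to 0.875 m from the base axis. Payload 4.7 kg.
Tool frame: the origin (TCP) lies on the centre line of the jaws, within the pads' length; the fingertips stand 25 mm ahead of it and the grasp point (between the pads) lies 6 mm ahead of it; z points along the fingers, y is the direction in which the jaws open and shut (so a half turn about z gives the same grasp; the last joint's range is limited). The gripper opens to 87 mm and grips with 3 to 60 N. Pads are 19 mm wide; open, the fingers measure 117 mm over their backs; the gripper's body (75 mm by 190 mm) begins 51 mm behind the grasp point.
Start: joints at [77.642, 18.392, -4.016, 83.108, 1.295, 78.541, -3.26], TCP at [0.148, -0.633, 0.248] pointing down, gripper open.
Joint ranges: [-163.93, 163.93], [-17.29, 119.83], [-79.2, 71.16], [3.27, 140.29], [-89.18, 269.18], [5.43, 117.66], [-154.24, 154.24]. Speed limits (degrees/s): [147.25, 147.25, 180, 180, 180, 180, 180].

INTERFACE

Orientations are given as [roll, pitch, yaw] about the fixed x, y, z axes, in that order (R = Rz(yaw) Ry(pitch) Rx(roll)).
In Python, from cell import env gives the robot as it stands.
- The arm moves only by the shell command python3 -m creep 'ROWS' [OPENING] [FORCE]. ROWS is JSON, a list of rows, each an object of numbers: "tx", "ty", "tz": the shift along the tool's x, y, z in m; "rx", "ry", "rz": the turn, a rotation vector about the tool's x, y, z in degrees. In form: [{"tx": .., "ty": .., "tz": .., "rx": .., "ry": .., "rz": ..}, ...]. A call has 1 to 20 rows; each row shifts and turns the commanded pose from where the row before left it, along the tool's axes as they then stand; what a row does not reach is not made up. A row lasts 1/8 s, in which the tool goes at most 62.5 mm and 10.7 degrees, less where a joint would pass 70% of its speed; a pose out of reach is approached as far as the arm can. A call is refused whole if a number of a shift passes 0.0625 or a number of a turn 10.7, either way. A call with a gripper value outside its range is refused whole. OPENING is the finger opening in m, from 0 to 0.087, set as the call begins (- or left out, the last holds). The fingers move at their own pace and stop on an object; FORCE is the grip in N (left out, the last holds). Time passes only in rows, so rows that do not move let the fingers close. It gives the time, the measured TCP pose, the force and the opening at its end, in the units of the state.
- env.get_obs(): the state, without advancing time (a new reading comes with each control period).
- env.read_camera(name): name is "scene" or "top" or "wrist"; returns a dict with "pixels" (420x560x3 uint8, red, green, blue), "intrinsics" (3x3 intrinsics, pixels), "R" (3x3) and "t" (3): a world point X has camera coordinates R X + t. Camera axes: x right, y down, z forward; pixel columns grow to the right and rows downward; lengths in m; the calibration is good to about 2 mm. A picture is of the moment at which its call begins. There is no depth.
- env.sign_off(): hands the job in, once; it reports no verdict.
The state is a dict: "time_s": time; "qpos": joint angles; "joint_velocities": joint speeds; "effort": joint torques, N m; "tool_pos": TCP position; "tool_rot": TCP orientation; "force": force on the tool from outside, world axes, zero at the start; "wrist_torque": the same for the moment, N m; "grip_width": finger opening in m.
Only numpy, scipy, OpenCV 4.12 (cv2) and the standard library are available. Lean on these libraries where they do the work, as an engineer would, in place of code of your own. Each camera call takes 0.05 s, during which the arm holds its last target.

TASK

Open the instrument strongbox, combination 28 right, 12 left: turn the dial to the right (clockwise) at least two full turns and stop on 28, turn it left past 28 once and on round to stop on 12, then turn it right again gently until it comes to a dead stop of its own accord with the bolt drawn back. Let go of the dial and raise the lid by its bar handle until it stands open at about 60 degrees, where it stays. Force neither dial nor lid, and leave the other things on the bench as they are.

Things in the scene. Friction and masses are not known exactly. Their poses are not given: they have to be found in the camera images.
- strongbox: Grey sheet-steel strongbox bolted down, 220 mm deep (its x) x 360 wide (its y) x 90 high. Origin: centre of its underside; its front faces -x, y is to its left, z up. Its left part is the lid; on the fixed right part sits a dark rim-lock case, 117 x 110 x 30 mm high, the dial on top. In the case, two wheels of unknown setting: the dial drives the first, the first the second.
- dial_axis (a point): Centre of the dial's flat top face, on its upright axis, 131 mm above the bench; in the box's frame 15 mm towards the front and 103 mm to the right of the origin. The dial is a black disc of 84 mm diameter with a white pointer line from its centre to its rim, under the crank handle.
- scale_zero (a point): Zero of the fixed light scale ring round the dial, 50 mm from the dial's axis towards the far side (the box's +x), marked by a thicker mark and an arrow. 40 black marks, 9 degrees each, are numbered clockwise seen from above: 10 lies to the right (-y), 20 to the front, 30 to the left; every tenth mark is longest. The pointer shows the number.
- dial (a joint): Dial angle in rad, growing clockwise (right) from above, not wrapped: number n is n x 0.15708 plus whole turns; starts 0.18 to 3.5. Turns easily (bumps up to 4 N). After a reversal each wheel is picked up only after up to 322 degrees, so two full right turns gather both. Stop on each number to within about 7 degrees; if one was missed, the last right turn meets no stop.
- crank_mid (a point): Centre (half-way up) of the dial's upright crank handle: a round black sleeve, 16 mm diameter, 34 mm high, spinning freely on its pin, 32 mm from the dial's axis on the pointer line; its foot is 1 mm and its top 35 mm above the dial's top face. Holding it and leading it round the circle turns the dial; the hand need not turn.
- bolt (a joint): Bolt travel in m: 0 shot, 0.012 to 0.013 fully drawn to the right; stays where left; only the dial moves it. Turning right from the second number, some 155 to 205 degrees on a lever drops in and the dial draws the bolt over about 22 degrees against 6 N at the handle, then stops dead, pointer anywhere from 31 to 38. Over 30 N on the crank against that stop strains the lock: a failure.
- bolt_nose (a point): Middle of the bolt's end face. The bolt is a steel bar 14 mm wide and 12 mm high that comes out of the left side of the lock case, 48 mm beyond the dial's axis (box's +x), and slides along the box's y. Shot, its end lies 8 mm over the lid's right edge and holds the lid shut (prying over 20 N is a failure).
- lid (a joint): Opening angle of the lid in rad, 0 shut, stop at 1.2. The lid (213 x 206 x 4 mm, about 0.6 kg) is hinged along its far edge; its stiff stay holds it wherever it is left. Lifting it takes up to about 9 N at the handle.
- lid_handle (a point): Middle of the lid's bar handle: a steel bar 11 mm thick and 100 mm long parallel to the box's y (to the hinge), its middle 35 mm above the lid's top, on two feet 85 mm apart, 188 mm in front of the hinge.
- lid_hinge (a point): Point on the hinge axis level with the handle's middle in y; the axis runs along the box's y at the lid's far edge, 90.5 mm above the bench.
- oil_bottle: Bystander: white plastic oil bottle with a red cap, 44 mm diameter, 120 mm high, upright, left of the box. Origin at its foot.
- drill_stand: Bystander: wooden drill stand 60 x 120 x 30 mm with five drills up to 103 mm high, right of the box. Origin at the centre of its underside.
- wrench: Bystander: steel wrench 160 mm long lying in front of the box. Origin under its middle, its length along its x.

How it is judged (in metres and radians):
On the way:
1. the dial has drawn the bolt back, the lid still shut (value of joint bolt above 0.0105 m and value of joint lid below 0.05 rad), for 0.2 s.
At the end, for the whole second after the job is handed in: the lid stands open by more than 0.9 rad (52 degrees) and at rest, with the bolt still drawn back by more than 10.5 mm (value of joint lid above 0.9 rad and velocity of joint lid between -0.05 and 0.05 rad/s and value of joint bolt above 0.0105 m); the robot touches nothing.
It fails at once if the dial forces the lock's lever and bolt (contact force between dial and bolt above 30 N).
It fails at once if the lid is forced against the bolt (contact force between lid and bolt above 20 N).
It fails at once if the oil bottle is pushed away or tipped (distance of oil_bottle from where it was at the start of the episode above 0.03 m or angle between oil_bottle's own z axis and vertical above 0.35 rad).
It fails at once if the drill stand is pushed away or tipped (distance of drill_stand from where it was at the start of the episode above 0.03 m or angle between drill_stand's own z axis and vertical above 0.35 rad).
It fails at once if the wrench is pushed away or tipped (distance of wrench from where it was at the start of the episode above 0.03 m or angle between wrench's own z axis and vertical above 0.35 rad).
It also fails if it takes over 72 s, if anything falls off the work surface, if the arm or the gripper's body presses on something with over 40 N, if the wrist force passes 120 N, or if a joint passes its speed limit or range.

## Working session

There is one attempt and no reset: what is moved stays moved. The work goes in short steps, Python scripts to look and compute and a shell command to move; the robot and the scene stay as the last step left them, time stands still between calls to the robot, and variables do not carry over. Pictures are saved under pics/ and viewed, and the job is handed in when it is done.

```bash
ls; mkdir -p pics
python3 - <<'E'
from cell import env
import cv2
o=env.get_obs(); print(o)
for n in ("scene","top","wrist"):
    c=env.read_camera(n); cv2.imwrite(f"pics/a_{n}.png",c["pixels"][:,:,::-1]); print(n,c["intrinsics"].round(1).tolist(),c["R"].round(3).tolist(),c["t"].round(3).tolist())
E
```

```text
pics
{'time_s': 0.0, 'qpos': array([77.64237547, 18.44188169, -4.01399706, 83.17294424,  1.29466259,
       78.54290773, -3.25982752]), 'joint_velocities': array([-0.00343012,  0.0908468 ,  0.14508615,  0.1172872 , -0.03849902,
       -0.13050285, -0.08213604]), 'effort': array([ 6.26011715e-04, -4.91288638e+01, -4.03749514e-01, -3.12528777e+01,
       -6.40699826e-02,  4.38582385e-02,  1.98097073e-04]), 'tool_pos': array([ 0.14787028, -0.63243914,  0.24644645]), 'tool_rot': array([-1.79887485e+02,  5.89655086e-03,  1.31659858e+01]), 'force': array([ 0.73816109,  0.16310622, -0.20337054]), 'wrist_torque': array([-0.00776443, -0.01327126, -0.0331845 ]), 'grip_width': 0.0871660791002709}
scene [[418.6, 0.0, 286.1], [0.0, 418.6, 206.6], [0.0, 0.0, 1.0]] [[-0.438, 0.899, 0.008], [0.734, 0.363, -0.574], [-0.519, -0.246, -0.819]] [0.228, -0.338, 1.441]
top [[519.6, 0.0, 276.2], [0.0, 519.6, 201.0], [0.0, 0.0, 1.0]] [[-0.023, -0.999, 0.031], [-0.998, 0.021, -0.066], [0.065, -0.033, -0.997]] [-0.004, 0.54, 1.085]
wrist [[365.9, 0.0, 277.1], [0.0, 365.9, 213.0], [0.0, 0.0, 1.0]] [[0.227, -0.974, -0.002], [-0.94, -0.22, 0.26], [-0.253, -0.058, -0.966]] [-0.649, -0.032, 0.39]
```

View pics/a_top.png

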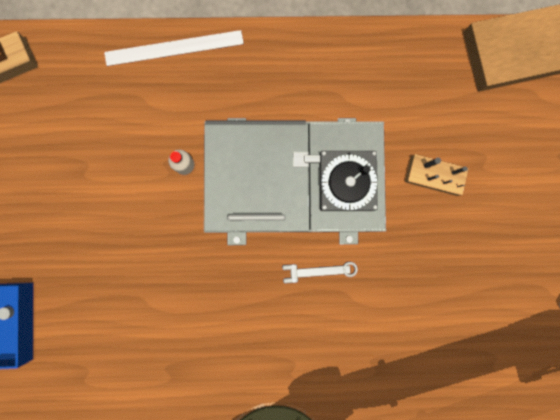

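View pics/a_scene.png

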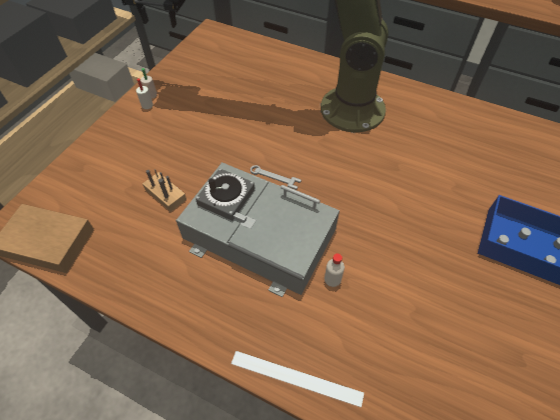

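Top view: box spans about (205-385, 121-231), dial near (350,181), crank near (364,170), handle bar near (256,216). I'll zoom in and measure.

```bash
cat > h.py <<'E'
from cell import env
import cv2, numpy as np
def cast(c,px,z):
    K,R,t=[np.array(c[k],float) for k in("intrinsics","R","t")]
    px=np.atleast_2d(px).astype(float)
    d=np.c_[px,np.ones(len(px))]@np.linalg.inv(K).T@R
    o=-R.T@t
    s=(z-o[2])/d[:,2]
    return o+d*s[:,None]
def proj(c,X):
    K,R,t=[np.array(c[k],float) for k in("intrinsics","R","t")]
    p=(np.atleast_2d(X)@R.T+t)@K.T
    return p[:,:2]/p[:,2:]
def crop(c,x0,y0,x1,y1,s,fn):
    cv2.imwrite(fn,cv2.resize(c["pixels"][y0:y1,x0:x1,::-1],None,fx=s,fy=s,interpolation=cv2.INTER_CUBIC))
E
python3 - <<'E'
from h import *
c=env.read_camera("top"); crop(c,195,110,395,250,4,"pics/b_top.png")
crop(env.read_camera("scene"),160,150,360,300,4,"pics/b_scene.png")
E
```

```text
(no output)
```

View pics/b_top.png

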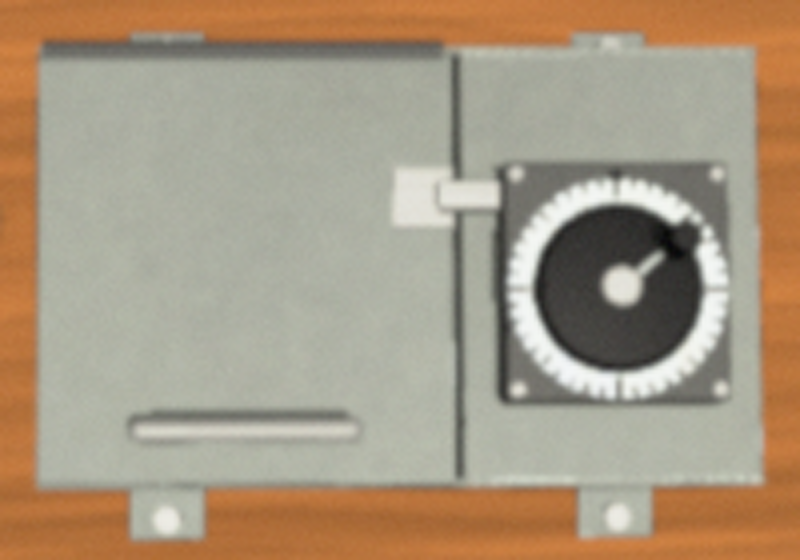

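View pics/b_scene.png

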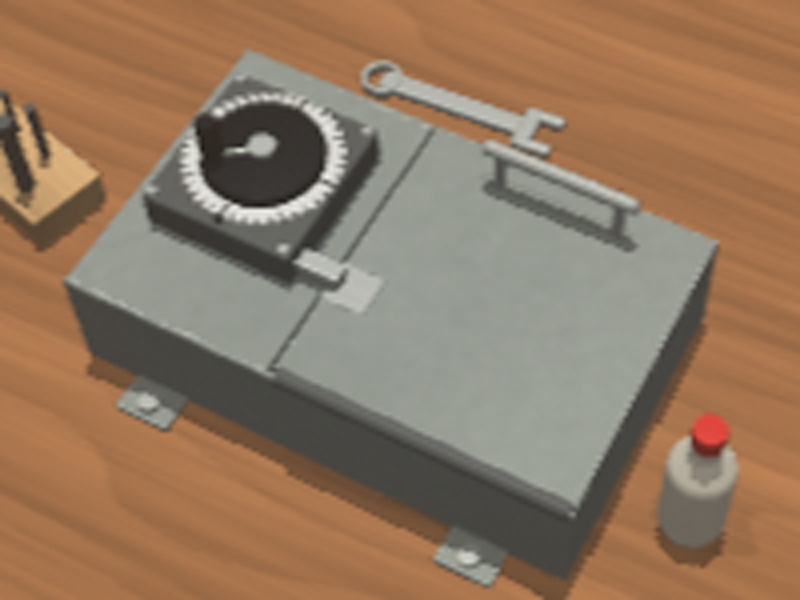

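Run:
```python
from h import *
c=env.read_camera("top"); S=lambda p: np.array(p,float)/4+[195,110]-0.375
def sh(n,p,z): print(n,cast(c,S(p),z).round(4).tolist())
sh("box corners FL FR BR",[(38,487),(763,484),(754,48)],.09)
sc=cast(c,S([(516,174),(717,174),(722,388),(518,388)]),.121); print("screws",sc.round(4).tolist(),sc.mean(0))
sh("hub",[(621,286)],.132)
sh("zero / 20/10/30 marks",[(616,175),(619,390),(722,289),(512,289)],.121)
sh("handle",[(130,427),(357,430)],.13)
sh("crank top",[(688,235)],.166)
sh("feet",[(166,520),(618,518)],.004)
# white ring
im=c["pixels"].astype(int); m=((im.min(2)>190)).astype(np.uint8); m[:, :315]=0; m[:140]=0;m[220:]=0;m[:,385:]=0
cs,_=cv2.findContours(m,cv2.RETR_EXTERNAL,cv2.CHAIN_APPROX_NONE); k=max(cs,key=cv2.contourArea); e=cv2.fitEllipse(cv2.convexHull(k)); print(e,cast(c,[e[0]],.121))
s=env.read_camera("scene")
im=s["pixels"].astype(int); m=((im.min(2)>170)).astype(np.uint8); m[:,:200]=0;m[:,250:]=0;m[:165]=0;m[210:]=0
cs,_=cv2.findContours(m,cv2.RETR_EXTERNAL,cv2.CHAIN_APPROX_NONE); k=max(cs,key=cv2.contourArea); e=cv2.fitEllipse(cv2.convexHull(k)); print(e,cast(s,[e[0]],.121))
S2=lambda p: np.array(p,float)/4+[160,150]-0.375
print("scene hub",cast(s,S2([(263,145)]),.132)); print("crank top",cast(s,S2([(207,118)]),.166)); print("handle",cast(s,S2([(490,150),(634,208)]),.13))
```

```text
box corners FL FR BR [[0.4784, 0.1294, 0.09], [0.4715, -0.2296, 0.09], [0.6909, -0.2332, 0.09]]
screws [[0.6243, -0.107, 0.121], [0.6225, -0.2052, 0.121], [0.5182, -0.2039, 0.121], [0.5204, -0.105, 0.121]] [ 0.57133931 -0.15525955  0.121     ]
hub [[0.5676, -0.1545, 0.132]]
zero / 20/10/30 marks [[0.6229, -0.1558, 0.121], [0.5183, -0.1538, 0.121], [0.5663, -0.2056, 0.121], [0.5683, -0.1035, 0.121]]
handle [[0.5054, 0.0813, 0.13], [0.5016, -0.0264, 0.13]]
crank top [[0.5873, -0.1805, 0.166]]
feet [[0.4601, 0.0708, 0.004], [0.4554, -0.1714, 0.004]]
((348.8922424316406, 181.80552673339844), (53.643898010253906, 54.69041061401367), 140.7520751953125) [[ 0.56742162 -0.15448317  0.121     ]]
((229.02813720703125, 200.44927978515625), (7.3708343505859375, 26.61677360534668), 76.08258056640625) [[ 0.59537689 -0.12611765  0.121     ]]
scene hub [[ 0.56592391 -0.15297881  0.132     ]]
crank top [[ 0.58414412 -0.17828765  0.166     ]]
handle [[ 0.50342165 -0.02103402  0.13      ]
 [ 0.50453168  0.08051684  0.13      ]]
```

The box yaw is about -1.1 deg, the dial axis about (0.567, -0.154) and the crank about 52 deg (number ≈ 5.8). I'll move above the crank and align the tool to the box's axes.

```bash
python3 -m creep '[{"rz":7.15},{"rz":7.15},{"tx":0.0357,"ty":-0.0385},{"tx":0.0357,"ty":-0.0385},{"tx":0.0357,"ty":-0.0385},{"tx":0.0357,"ty":-0.0385},{"tx":0.0357,"ty":-0.0385},{"tx":0.0357,"ty":-0.0385},{"tx":0.0357,"ty":-0.0385},{"tx":0.0357,"ty":-0.0385},{"tx":0.0357,"ty":-0.0385},{"tx":0.0357,"ty":-0.0385},{"tx":0.0357,"ty":-0.0385},{"tx":0.0357,"ty":-0.0385},{},{}]' 0.06 20
python3 - <<'E'
from h import *
o=env.get_obs(); print(o["tool_pos"],o["tool_rot"],o["force"])
c=env.read_camera("wrist"); cv2.imwrite("pics/c_wrist.png",c["pixels"][:,:,::-1])
E
```

```text
[ 0.14798409 -0.6328282   0.24732021] [-1.79976524e+02  3.67115798e-03  1.31645264e+01] [ 0.63450264 -0.40180966 -0.03716112]$[0]: bad value
```

View pics/c_wrist.png

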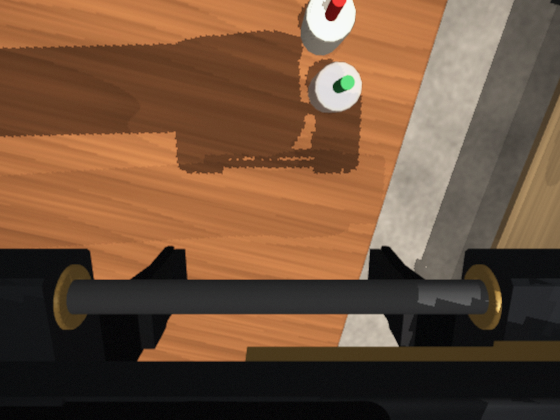

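The wrist view still shows the start area (bench edge and marker pens), because the call was refused. It seems every row needs all six keys, so I'll write them out.

```bash
python3 -m creep '[{"tx":0,"ty":0,"tz":0,"rx":0,"ry":0,"rz":7.15},{"tx":0,"ty":0,"tz":0,"rx":0,"ry":0,"rz":7.15},{"tx":0.0357,"ty":-0.0385,"tz":0,"rx":0,"ry":0,"rz":0},{"tx":0.0357,"ty":-0.0385,"tz":0,"rx":0,"ry":0,"rz":0},{"tx":0.0357,"ty":-0.0385,"tz":0,"rx":0,"ry":0,"rz":0},{"tx":0.0357,"ty":-0.0385,"tz":0,"rx":0,"ry":0,"rz":0},{"tx":0.0357,"ty":-0.0385,"tz":0,"rx":0,"ry":0,"rz":0},{"tx":0.0357,"ty":-0.0385,"tz":0,"rx":0,"ry":0,"rz":0},{"tx":0.0357,"ty":-0.0385,"tz":0,"rx":0,"ry":0,"rz":0},{"tx":0.0357,"ty":-0.0385,"tz":0,"rx":0,"ry":0,"rz":0},{"tx":0.0357,"ty":-0.0385,"tz":0,"rx":0,"ry":0,"rz":0},{"tx":0.0357,"ty":-0.0385,"tz":0,"rx":0,"ry":0,"rz":0},{"tx":0.0357,"ty":-0.0385,"tz":0,"rx":0,"ry":0,"rz":0},{"tx":0.0357,"ty":-0.0385,"tz":0,"rx":0,"ry":0,"rz":0},{"tx":0,"ty":0,"tz":0,"rx":0,"ry":0,"rz":0},{"tx":0,"ty":0,"tz":0,"rx":0,"ry":0,"rz":0}]' 0.06 20
python3 - <<'E'
from h import *
o=env.get_obs(); print(o["time_s"],o["tool_pos"],o["tool_rot"],o["force"])
c=env.read_camera("wrist"); cv2.imwrite("pics/c2_wrist.png",c["pixels"][:,:,::-1])
E
```

```text
time_s: 2.4
tool_pos: [0.5852, -0.1799, 0.2473]
tool_rot: [180.0, 0.0, -1.1]
force: [0.9, -0.5, 0.5]
grip_width: 0.0599
2.4 [ 0.58518982 -0.17993095  0.24730824] [ 1.79962398e+02  4.37269094e-02 -1.12707126e+00] [ 0.89658196 -0.53477247  0.48141007]
```

View pics/c2_wrist.png

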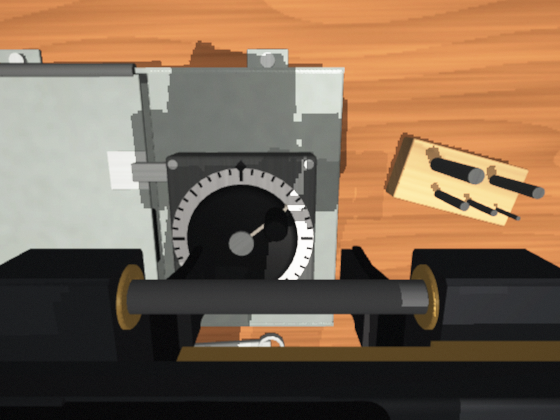

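The wrist view shows the dial hub at (241,243), the crank top near (277,224), the zero arrow near (240,168) and the case screws at (172,163) and (308,165). I'll cross-check these.

Run:
```python
from h import *
c=env.read_camera("wrist")
p=cast(c,[(241,243)],.134)[0];z=cast(c,[(240.3,169)],.121)[0]
print("hub",p,"zero",z, "screws",cast(c,[(172,163),(308,165)],.121))
print("line dir angle pts", cast(c,[(246,239),(265,226)],.131))
crop(c,160,140,330,290,4.5,"pics/d.png")
```

```text
hub [ 0.56556268 -0.15462941  0.134     ] zero [ 0.61754187 -0.15537297  0.121     ] screws [[ 0.6229521  -0.10645103  0.121     ]
 [ 0.61935782 -0.20430895  0.121     ]]
line dir angle pts [[ 0.56750858 -0.15810339  0.131     ]
 [ 0.57714531 -0.17231052  0.131     ]]
```

View pics/d.png

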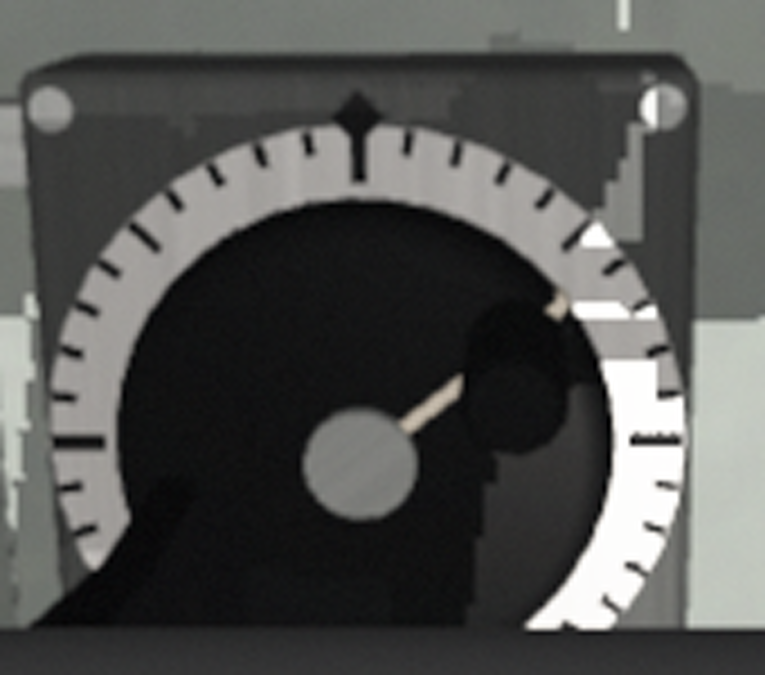

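Run:
```python
from h import *
c=env.read_camera("wrist"); S=lambda p: np.array(p,float)/4.5+[160,140]-.39
print("cam",-np.array(c["R"]).T@c["t"])
m=cast(c,S([(657,440),(78,442)]),.121); print("10/30",m,m.mean(0))
e=cast(c,S([(563,302)]),.131)[0]; k=cast(c,S([(516,400)]),.166)[0]; print("line end",e,"crank",k)
for ctr in ([.567,-.1545],[.5655,-.1545],[.568,-.1535]):
  for q in (e,k):
    d=q[:2]-ctr; a=np.degrees(np.arctan2(-d[1],d[0]))-1.1; print(ctr,a,a/9,np.hypot(*d))
```

```text
cam [ 0.65487118 -0.18280105  0.3848173 ]
10/30 [[ 0.56415544 -0.20288381  0.121     ]
 [ 0.56607157 -0.1050799   0.121     ]] [ 0.56511351 -0.15398185  0.121     ]
line end [ 0.5910722 -0.1872417  0.131    ] crank [ 0.58595861 -0.17984535  0.166     ]
[0.567, -0.1545] 52.576105264983354 5.841789473887039 0.04063853035264795
[0.567, -0.1545] 52.10308793050557 5.789231992278397 0.03165147320196422
[0.5655, -0.1545] 50.909151709968874 5.656572412218764 0.04154463570772727
[0.5655, -0.1545] 49.989740082927945 5.554415564769772 0.032572098430030824
[0.568, -0.1535] 54.53611387653566 6.059568208503962 0.04087577710616725
[0.568, -0.1535] 54.619247196726725 6.068805244080747 0.03188399641929257
```

```bash
python3 -m creep '[{"tx":0.0004,"ty":0,"tz":0.0205,"rx":0,"ry":0,"rz":0},{"tx":0.0003,"ty":0,"tz":0.0205,"rx":0,"ry":0,"rz":0},{"tx":0,"ty":0,"tz":0.0205,"rx":0,"ry":0,"rz":0},{"tx":0,"ty":0,"tz":0.0205,"rx":0,"ry":0,"rz":0},{"tx":0,"ty":0,"tz":0,"rx":0,"ry":0,"rz":0}]' 0.06 20
python3 -m creep '[{"tx":0,"ty":0,"tz":0,"rx":0,"ry":0,"rz":0},{"tx":0,"ty":0,"tz":0,"rx":0,"ry":0,"rz":0},{"tx":0,"ty":0,"tz":0,"rx":0,"ry":0,"rz":0},{"tx":0,"ty":0,"tz":0,"rx":0,"ry":0,"rz":0},{"tx":0,"ty":0,"tz":0,"rx":0,"ry":0,"rz":0}]' 0.008 20
python3 - <<'E'
from h import *
c=env.read_camera("wrist"); cv2.imwrite("pics/e.png",c["pixels"][:,:,::-1])
crop(env.read_camera("top"),300,130,400,230,6,"pics/e2.png")
E
```

```text
time_s: 3.18
tool_pos: [0.5846, -0.1801, 0.1637]
tool_rot: [-180.0, 0.2, -1.2]
force: [-0.2, -0.1, -0.6]
grip_width: 0.0604
time_s: 3.8
tool_pos: [0.5862, -0.1795, 0.1657]
tool_rot: [180.0, -0.0, -1.1]
force: [0.3, -0.4, 0.0]
grip_width: 0.0178
```

View pics/e.png

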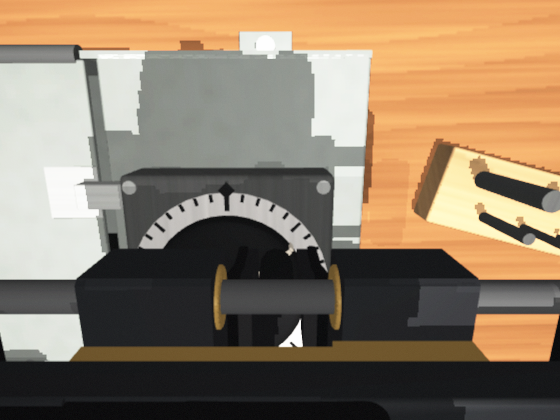

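View pics/e2.png

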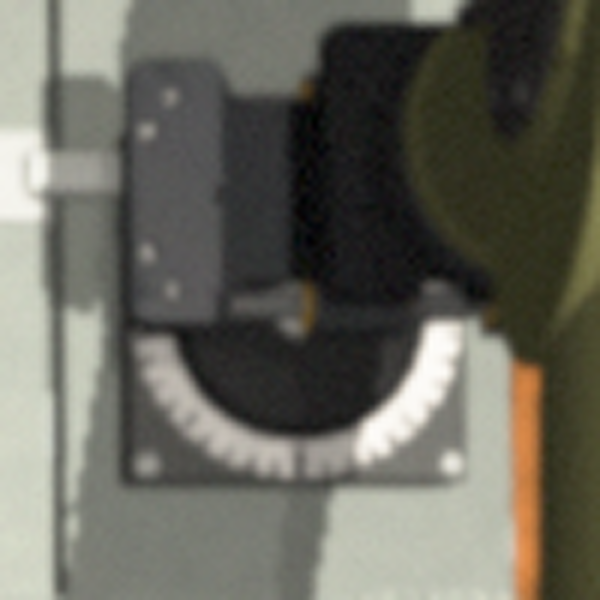

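Crank is gripped. First short right turn (to 108 deg), then I check the forces.

```bash
python3 -m creep '[{"tx":0,"ty":0,"tz":0,"rx":0,"ry":0,"rz":0},{"tx":-0.0101,"ty":0.0054,"tz":0,"rx":0,"ry":0,"rz":0},{"tx":-0.0099,"ty":0.0016,"tz":0,"rx":0,"ry":0,"rz":0},{"tx":-0.0099,"ty":-0.0016,"tz":0,"rx":0,"ry":0,"rz":0}]'
python3 -m creep '[{"tx":0,"ty":0,"tz":0,"rx":0,"ry":0,"rz":0}]'
```

```text
time_s: 4.4
tool_pos: [0.5558, -0.1835, 0.1656]
tool_rot: [-179.9, -0.1, -1.1]
force: [3.9, 5.2, 0.6]
grip_width: 0.0151
time_s: 4.53
tool_pos: [0.5551, -0.1832, 0.1656]
tool_rot: [-180.0, 0.1, -1.1]
force: [0.8, 5.1, 1.2]
grip_width: 0.015
```

```bash
python3 -m creep '[{"tx":-0.0089,"ty":-0.0045,"tz":0,"rx":0,"ry":0,"rz":0},{"tx":-0.0071,"ty":-0.0071,"tz":0,"rx":0,"ry":0,"rz":0},{"tx":-0.0045,"ty":-0.0089,"tz":0,"rx":0,"ry":0,"rz":0},{"tx":-0.0016,"ty":-0.0099,"tz":0,"rx":0,"ry":0,"rz":0}]'
python3 -m creep '[{"tx":0.0016,"ty":-0.0099,"tz":0,"rx":0,"ry":0,"rz":0},{"tx":0.0045,"ty":-0.0089,"tz":0,"rx":0,"ry":0,"rz":0},{"tx":0.0071,"ty":-0.0071,"tz":0,"rx":0,"ry":0,"rz":0},{"tx":0.0089,"ty":-0.0045,"tz":0,"rx":0,"ry":0,"rz":0}]'
python3 -m creep '[{"tx":0,"ty":0,"tz":0,"rx":0,"ry":0,"rz":0}]'
python3 - <<'E'
from h import *
crop(env.read_camera("wrist"),60,80,460,380,2,"pics/f.png")
crop(env.read_camera("top"),300,130,400,230,6,"pics/f2.png")
E
```

```text
time_s: 5.03
tool_pos: [0.535, -0.1549, 0.1657]
tool_rot: [179.8, -0.1, -1.2]
force: [6.2, -1.3, -4.4]
grip_width: 0.015
time_s: 5.52
tool_pos: [0.5572, -0.1229, 0.1656]
tool_rot: [180.0, 0.1, -1.1]
force: [-2.0, -2.0, 4.0]
grip_width: 0.0152
time_s: 5.65
tool_pos: [0.5587, -0.1226, 0.1656]
tool_rot: [-179.9, -0.1, -1.1]
force: [1.0, 0.0, 0.8]
grip_width: 0.0148
```

View pics/f.png

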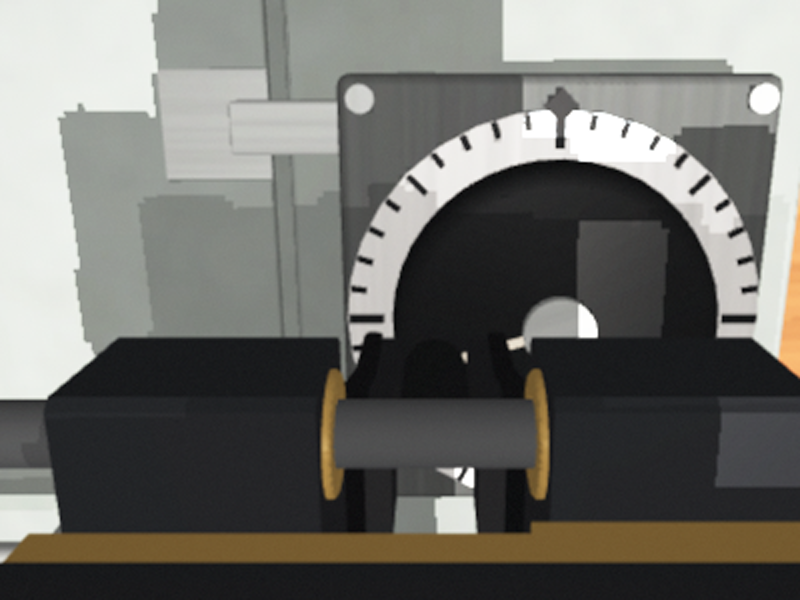

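View pics/f2.png

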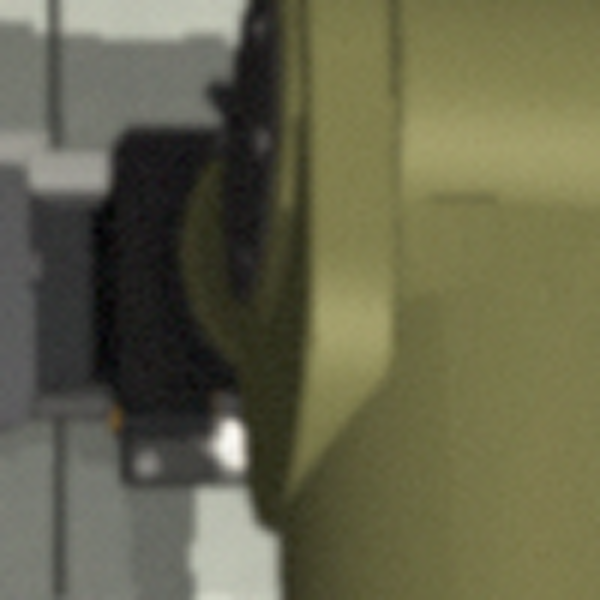

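Circle fit of the TCP positions puts the centre at about (0.567, -0.1535), with the pointer now at about 28. In the wrist view the pointer runs from (525,342) to (465,357), left and slightly to the front, which agrees. Forces are low, so two more full right turns.

```bash
python3 -m creep '[{"tx":0.0099,"ty":-0.0016,"tz":0,"rx":0,"ry":0,"rz":0},{"tx":0.0099,"ty":0.0016,"tz":0,"rx":0,"ry":0,"rz":0},{"tx":0.0089,"ty":0.0045,"tz":0,"rx":0,"ry":0,"rz":0},{"tx":0.0071,"ty":0.0071,"tz":0,"rx":0,"ry":0,"rz":0},{"tx":0.0045,"ty":0.0089,"tz":0,"rx":0,"ry":0,"rz":0},{"tx":0.0016,"ty":0.0099,"tz":0,"rx":0,"ry":0,"rz":0},{"tx":-0.0016,"ty":0.0099,"tz":0,"rx":0,"ry":0,"rz":0},{"tx":-0.0045,"ty":0.0089,"tz":0,"rx":0,"ry":0,"rz":0},{"tx":-0.0071,"ty":0.0071,"tz":0,"rx":0,"ry":0,"rz":0},{"tx":-0.0089,"ty":0.0045,"tz":0,"rx":0,"ry":0,"rz":0}]'
python3 -m creep '[{"tx":-0.0099,"ty":0.0016,"tz":0,"rx":0,"ry":0,"rz":0},{"tx":-0.0099,"ty":-0.0016,"tz":0,"rx":0,"ry":0,"rz":0},{"tx":-0.0089,"ty":-0.0045,"tz":0,"rx":0,"ry":0,"rz":0},{"tx":-0.0071,"ty":-0.0071,"tz":0,"rx":0,"ry":0,"rz":0},{"tx":-0.0045,"ty":-0.0089,"tz":0,"rx":0,"ry":0,"rz":0},{"tx":-0.0016,"ty":-0.0099,"tz":0,"rx":0,"ry":0,"rz":0},{"tx":0.0016,"ty":-0.0099,"tz":0,"rx":0,"ry":0,"rz":0},{"tx":0.0045,"ty":-0.0089,"tz":0,"rx":0,"ry":0,"rz":0},{"tx":0.0071,"ty":-0.0071,"tz":0,"rx":0,"ry":0,"rz":0},{"tx":0.0089,"ty":-0.0045,"tz":0,"rx":0,"ry":0,"rz":0}]'
python3 -m creep '[{"tx":0.0099,"ty":-0.0016,"tz":0,"rx":0,"ry":0,"rz":0},{"tx":0.0099,"ty":0.0016,"tz":0,"rx":0,"ry":0,"rz":0},{"tx":0.0089,"ty":0.0045,"tz":0,"rx":0,"ry":0,"rz":0},{"tx":0.0071,"ty":0.0071,"tz":0,"rx":0,"ry":0,"rz":0},{"tx":0.0045,"ty":0.0089,"tz":0,"rx":0,"ry":0,"rz":0},{"tx":0.0016,"ty":0.0099,"tz":0,"rx":0,"ry":0,"rz":0},{"tx":-0.0016,"ty":0.0099,"tz":0,"rx":0,"ry":0,"rz":0},{"tx":-0.0045,"ty":0.0089,"tz":0,"rx":0,"ry":0,"rz":0},{"tx":-0.0071,"ty":0.0071,"tz":0,"rx":0,"ry":0,"rz":0},{"tx":-0.0089,"ty":0.0045,"tz":0,"rx":0,"ry":0,"rz":0}]'
python3 -m creep '[{"tx":-0.0099,"ty":0.0016,"tz":0,"rx":0,"ry":0,"rz":0},{"tx":-0.0099,"ty":-0.0016,"tz":0,"rx":0,"ry":0,"rz":0},{"tx":-0.0089,"ty":-0.0045,"tz":0,"rx":0,"ry":0,"rz":0},{"tx":-0.0071,"ty":-0.0071,"tz":0,"rx":0,"ry":0,"rz":0},{"tx":-0.0045,"ty":-0.0089,"tz":0,"rx":0,"ry":0,"rz":0},{"tx":-0.0016,"ty":-0.0099,"tz":0,"rx":0,"ry":0,"rz":0},{"tx":0.0016,"ty":-0.0099,"tz":0,"rx":0,"ry":0,"rz":0},{"tx":0.0045,"ty":-0.0089,"tz":0,"rx":0,"ry":0,"rz":0},{"tx":0.0071,"ty":-0.0071,"tz":0,"rx":0,"ry":0,"rz":0},{"tx":0.0085,"ty":-0.0043,"tz":0,"rx":0,"ry":0,"rz":0},{"tx":0,"ty":0,"tz":0,"rx":0,"ry":0,"rz":0},{"tx":0,"ty":0,"tz":0,"rx":0,"ry":0,"rz":0}]'
python3 - <<'E'
from h import *
c=env.read_camera("wrist")
crop(c,60,80,460,380,2,"pics/g.png"); np.savez("g.npz",**c)
E
```

```text
time_s: 7.0
tool_pos: [0.5755, -0.1845, 0.1656]
tool_rot: [-180.0, -0.0, -1.1]
force: [-0.4, 4.8, 3.6]
grip_width: 0.015
time_s: 8.25
tool_pos: [0.5573, -0.1229, 0.1655]
tool_rot: [-180.0, 0.1, -1.1]
force: [-2.1, -2.2, 4.2]
grip_width: 0.0148
time_s: 9.5
tool_pos: [0.5761, -0.1844, 0.1655]
tool_rot: [-179.9, -0.1, -1.1]
force: [1.1, 5.4, 5.0]
grip_width: 0.0153
time_s: 11.0
tool_pos: [0.5579, -0.1228, 0.1656]
tool_rot: [-179.9, -0.1, -1.1]
force: [2.7, -0.1, 2.7]
grip_width: 0.015
```

View pics/g.png

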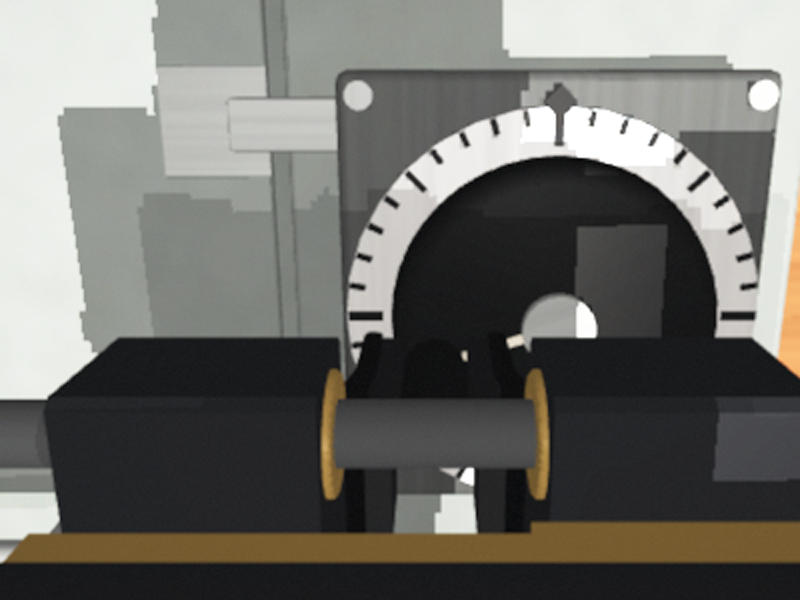

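Run:
```python
from h import *
c=np.load("g.npz"); S=lambda p: np.array(p,float)/2+[60,80]-.25
m=cast(c,S([(366,315),(738,315)]),.121); print(m); y=m[0]-m[1]; bx=np.degrees(np.arctan2(-y[0],y[1])); print("yaw",bx)
p=cast(c,S([(518,342),(465,355)]),.131); d=p[1]-p[0]; print(p,"line dir dial",(-np.degrees(np.arctan2(d[1],d[0]))+bx)%360)
ctr=m.mean(0); print("ctr",ctr)
for q in (p[1],):
  for cc in (ctr,np.array([.567,-.1535,0])):
    d=q-cc; print((-np.degrees(np.arctan2(d[1],d[0]))+bx)%360)
# refit centre from gripped TCPs
P=np.array([[.5862,-.1795],[.5551,-.1832],[.535,-.1549],[.5587,-.1226],[.5755,-.1845],[.5761,-.1844],[.5579,-.1228]])
from scipy.optimize import least_squares
r=least_squares(lambda v:np.hypot(*(P-v).T)-.032,[.567,-.154]); print(r.x,r.fun)
d=P[-1]-r.x; print("tcp angle",(-np.degrees(np.arctan2(d[1],d[0]))-1.1)%360)
```

```text
[[ 0.566394   -0.10512052  0.121     ]
 [ 0.56452131 -0.20260776  0.121     ]]
yaw -1.1004911931684767
[[ 0.56192187 -0.14390343  0.131     ]
 [ 0.5586965  -0.13061253  0.131     ]] line dir dial 255.25895032154466
ctr [ 0.56545766 -0.15386414  0.121     ]
252.68601867934325
248.9589066734336
[ 0.56708277 -0.15359374] [ 1.96312883e-04 -6.07272487e-05  1.09351126e-04  1.07367154e-04
  3.19589685e-05  9.88445327e-05  1.33751098e-04]
tcp angle 252.295290734052
```

Pointer at 252 deg, which is 28 to within 1 deg. Now left 504 deg (one full turn past 28, then on to 12 = 108 deg).

```bash
python3 -m creep '[{"tx":-0.0085,"ty":0.0043,"tz":0,"rx":0,"ry":0,"rz":0},{"tx":-0.0071,"ty":0.0071,"tz":0,"rx":0,"ry":0,"rz":0},{"tx":-0.0045,"ty":0.0089,"tz":0,"rx":0,"ry":0,"rz":0},{"tx":-0.0016,"ty":0.0099,"tz":0,"rx":0,"ry":0,"rz":0},{"tx":0.0016,"ty":0.0099,"tz":0,"rx":0,"ry":0,"rz":0},{"tx":0.0045,"ty":0.0089,"tz":0,"rx":0,"ry":0,"rz":0},{"tx":0.0071,"ty":0.0071,"tz":0,"rx":0,"ry":0,"rz":0},{"tx":0.0089,"ty":0.0045,"tz":0,"rx":0,"ry":0,"rz":0},{"tx":0.0099,"ty":0.0016,"tz":0,"rx":0,"ry":0,"rz":0},{"tx":0.0099,"ty":-0.0016,"tz":0,"rx":0,"ry":0,"rz":0}]'
python3 -m creep '[{"tx":0.0089,"ty":-0.0045,"tz":0,"rx":0,"ry":0,"rz":0},{"tx":0.0071,"ty":-0.0071,"tz":0,"rx":0,"ry":0,"rz":0},{"tx":0.0045,"ty":-0.0089,"tz":0,"rx":0,"ry":0,"rz":0},{"tx":0.0016,"ty":-0.0099,"tz":0,"rx":0,"ry":0,"rz":0},{"tx":-0.0016,"ty":-0.0099,"tz":0,"rx":0,"ry":0,"rz":0},{"tx":-0.0045,"ty":-0.0089,"tz":0,"rx":0,"ry":0,"rz":0},{"tx":-0.0071,"ty":-0.0071,"tz":0,"rx":0,"ry":0,"rz":0},{"tx":-0.0089,"ty":-0.0045,"tz":0,"rx":0,"ry":0,"rz":0},{"tx":-0.0099,"ty":-0.0016,"tz":0,"rx":0,"ry":0,"rz":0},{"tx":-0.0099,"ty":0.0016,"tz":0,"rx":0,"ry":0,"rz":0}]'
python3 -m creep '[{"tx":-0.0089,"ty":0.0045,"tz":0,"rx":0,"ry":0,"rz":0},{"tx":-0.0071,"ty":0.0071,"tz":0,"rx":0,"ry":0,"rz":0},{"tx":-0.0045,"ty":0.0089,"tz":0,"rx":0,"ry":0,"rz":0},{"tx":-0.0016,"ty":0.0099,"tz":0,"rx":0,"ry":0,"rz":0},{"tx":0.0016,"ty":0.0099,"tz":0,"rx":0,"ry":0,"rz":0},{"tx":0.0045,"ty":0.0089,"tz":0,"rx":0,"ry":0,"rz":0},{"tx":0.0071,"ty":0.0071,"tz":0,"rx":0,"ry":0,"rz":0},{"tx":0.0081,"ty":0.0042,"tz":0,"rx":0,"ry":0,"rz":0},{"tx":0,"ty":0,"tz":0,"rx":0,"ry":0,"rz":0},{"tx":0,"ty":0,"tz":0,"rx":0,"ry":0,"rz":0}]'
python3 - <<'E'
from h import *
c=env.read_camera("wrist")
crop(c,60,80,460,380,2,"pics/k.png"); np.savez("k.npz",**c)
P=env.get_obs()["tool_pos"]; d=P[:2]-[.5671,-.1536]; print("tcp angle",(-np.degrees(np.arctan2(d[1],d[0]))-1.1)%360,np.hypot(*d))
E
```

```text
time_s: 12.3
tool_pos: [0.575, -0.1847, 0.1655]
tool_rot: [-180.0, 0.2, -1.1]
force: [-3.0, 4.3, 7.0]
grip_width: 0.0149
time_s: 13.55
tool_pos: [0.5563, -0.1233, 0.1655]
tool_rot: [-180.0, 0.0, -1.1]
force: [0.7, 0.0, 4.0]
grip_width: 0.015
time_s: 14.8
tool_pos: [0.5557, -0.1835, 0.1655]
tool_rot: [-180.0, 0.0, -1.1]
force: [2.3, 4.9, 4.1]
grip_width: 0.015
tcp angle 110.02755773942893 0.031942742322066925
```

View pics/k.png

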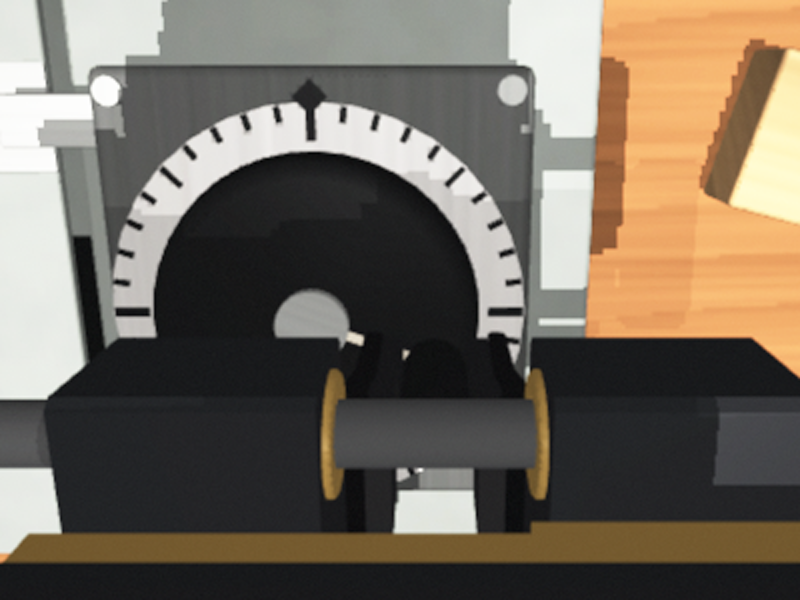

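It reads about 110 deg. A small trim left to 108, then right back up to 252, still free of the lever.

```bash
python3 -m creep '[{"tx":0.0012,"ty":0.0003,"tz":0,"rx":0,"ry":0,"rz":0},{"tx":0,"ty":0,"tz":0,"rx":0,"ry":0,"rz":0},{"tx":0,"ty":0,"tz":0,"rx":0,"ry":0,"rz":0}]'
python3 -m creep '[{"tx":-0.0093,"ty":-0.0045,"tz":0,"rx":0,"ry":0,"rz":0},{"tx":-0.0071,"ty":-0.0071,"tz":0,"rx":0,"ry":0,"rz":0},{"tx":-0.0045,"ty":-0.0089,"tz":0,"rx":0,"ry":0,"rz":0},{"tx":-0.0016,"ty":-0.0099,"tz":0,"rx":0,"ry":0,"rz":0},{"tx":0.0016,"ty":-0.0099,"tz":0,"rx":0,"ry":0,"rz":0},{"tx":0.0045,"ty":-0.0089,"tz":0,"rx":0,"ry":0,"rz":0},{"tx":0.0071,"ty":-0.0071,"tz":0,"rx":0,"ry":0,"rz":0},{"tx":0.0087,"ty":-0.0044,"tz":0,"rx":0,"ry":0,"rz":0},{"tx":0,"ty":0,"tz":0,"rx":0,"ry":0,"rz":0}]' - 13
python3 -m creep '[{"tx":0.005,"ty":-0.0012,"tz":0,"rx":0,"ry":0,"rz":0},{"tx":0.005,"ty":-0.0004,"tz":0,"rx":0,"ry":0,"rz":0},{"tx":0,"ty":0,"tz":0,"rx":0,"ry":0,"rz":0}]'
```

```text
time_s: 15.22
tool_pos: [0.5563, -0.1837, 0.1655]
tool_rot: [-180.0, 0.1, -1.1]
force: [1.5, 4.6, 5.1]
grip_width: 0.0149
time_s: 16.35
tool_pos: [0.5583, -0.1227, 0.1656]
tool_rot: [-180.0, -0.1, -1.1]
force: [3.8, 0.6, 3.1]
grip_width: 0.0154
time_s: 16.73
tool_pos: [0.5666, -0.1214, 0.1655]
tool_rot: [-179.9, 0.1, -1.1]
force: [-1.3, 1.3, 6.4]
grip_width: 0.0148
```

```bash
python3 -m creep '[{"tx":0.0025,"ty":0.0001,"tz":0,"rx":0,"ry":0,"rz":0},{"tx":0.0025,"ty":0.0003,"tz":0,"rx":0,"ry":0,"rz":0}]'
python3 -m creep '[{"tx":0.0025,"ty":0.0005,"tz":0,"rx":0,"ry":0,"rz":0}]'
```

```text
time_s: 16.98
tool_pos: [0.5701, -0.1216, 0.1654]
tool_rot: [-179.9, 0.3, -1.1]
force: [-5.4, 2.3, 8.7]
grip_width: 0.0152
time_s: 17.1
tool_pos: [0.5727, -0.1218, 0.1655]
tool_rot: [-179.9, 0.3, -1.1]
force: [-4.8, 3.2, 8.7]
grip_width: 0.0152
```

```bash
python3 -m creep '[{"tx":0.0024,"ty":0.0007,"tz":0,"rx":0,"ry":0,"rz":0}]'
```

```text
time_s: 17.23
tool_pos: [0.575, -0.1223, 0.1654]
tool_rot: [-179.9, 0.3, -1.1]
force: [-5.8, 3.2, 8.8]
grip_width: 0.015
```

```bash
python3 -m creep '[{"tx":0.0023,"ty":0.0009,"tz":0,"rx":0,"ry":0,"rz":0}]'
```

```text
time_s: 17.35
tool_pos: [0.5772, -0.1229, 0.1655]
tool_rot: [-179.9, 0.3, -1.1]
force: [-6.1, 4.6, 9.3]
grip_width: 0.0151
```

```bash
python3 -m creep '[{"tx":0.0018,"ty":0.0008,"tz":0,"rx":0,"ry":0,"rz":0}]'
python3 - <<'E'
from h import *
c=env.read_camera("wrist")
crop(c,60,80,460,380,2,"pics/l.png"); np.savez("l.npz",**c)
E
```

```text
time_s: 17.48
tool_pos: [0.5789, -0.1235, 0.1655]
tool_rot: [-179.8, 0.4, -1.1]
force: [-7.1, 4.1, 10.5]
grip_width: 0.015
```

View pics/l.png

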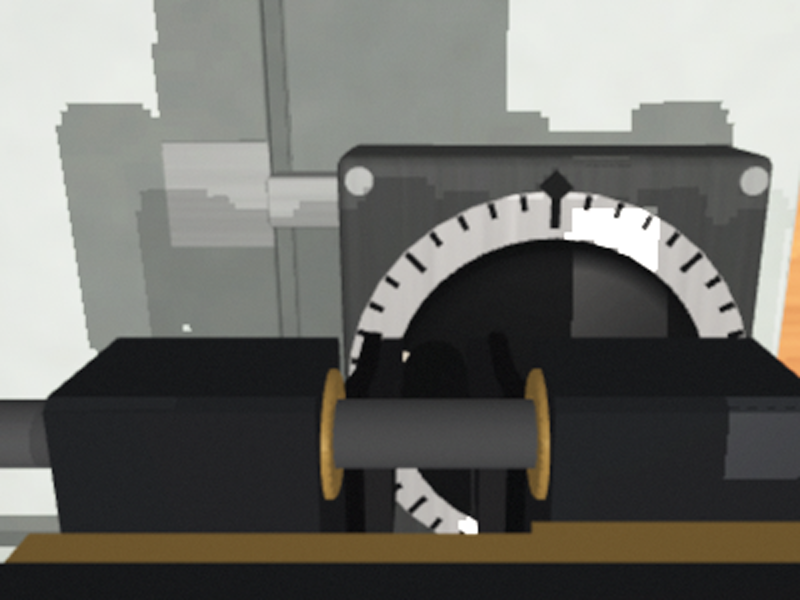

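The picture shows the bolt's end at (268,200), about at the lid's edge; it was at (230,125) on the plate before. So it's about 10 mm drawn, and I continue in tiny steps.

```bash
python3 -m creep '[{"tx":0.0011,"ty":0.0005,"tz":0,"rx":0,"ry":0,"rz":0}]'
```

```text
time_s: 17.65
tool_pos: [0.58, -0.124, 0.1654]
tool_rot: [-179.8, 0.4, -1.1]
force: [-5.3, 3.7, 9.8]
grip_width: 0.0154
```

```bash
python3 -m creep '[{"tx":0.001,"ty":0.0005,"tz":0,"rx":0,"ry":0,"rz":0}]'
```

```text
time_s: 17.77
tool_pos: [0.5811, -0.1245, 0.1655]
tool_rot: [-179.8, 0.3, -1.1]
force: [-6.8, 4.5, 8.6]
grip_width: 0.0151
```

```bash
python3 -m creep '[{"tx":0.0008,"ty":0.0004,"tz":0,"rx":0,"ry":0,"rz":0}]'
```

```text
time_s: 17.9
tool_pos: [0.5815, -0.1246, 0.1654]
tool_rot: [-179.8, 0.4, -1.1]
force: [-7.8, 4.4, 11.5]
grip_width: 0.015
```

```bash
python3 -m creep '[{"tx":0.0006,"ty":0.0003,"tz":0,"rx":0,"ry":0,"rz":0},{"tx":0,"ty":0,"tz":0,"rx":0,"ry":0,"rz":0}]'
python3 - <<'E'
from h import *
c=env.read_camera("wrist")
crop(c,60,80,460,380,2,"pics/m.png"); np.savez("m.npz",**c)
E
```

```text
time_s: 18.15
tool_pos: [0.5817, -0.1247, 0.1654]
tool_rot: [-179.8, 0.4, -1.0]
force: [-7.0, 5.9, 11.4]
grip_width: 0.0151
```

View pics/m.png

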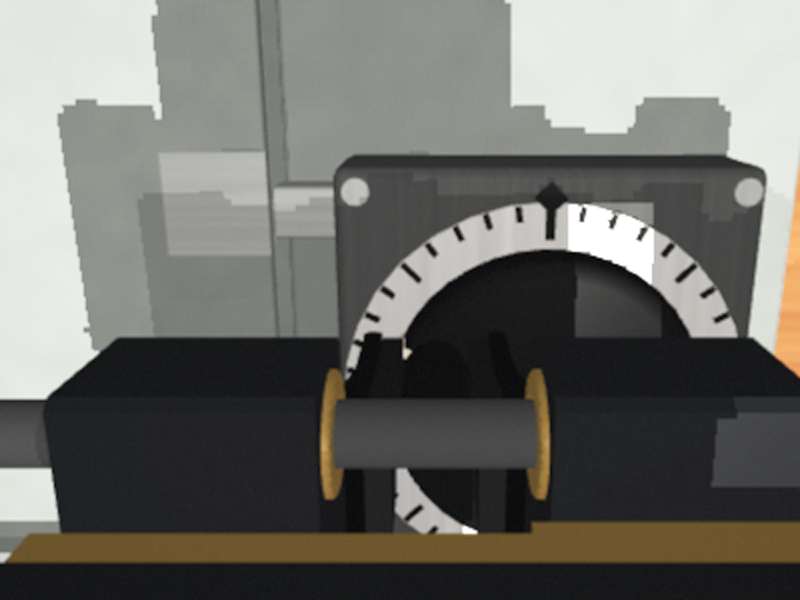

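Run:
```python
from h import *
S=lambda p: np.array(p,float)/2+[60,80]-.25
for f,n,q in (("g",(229.5,112),(359,96)),("l",(269.5,188),(359,181)),("m",(274.5,198),(355,192))):
    c=np.load(f+".npz"); print(f,cast(c,S([n]),.106)-cast(c,S([q]),.121))
P=env.get_obs()["tool_pos"]; d=P[:2]-[.5671,-.1536]; print("tcp angle",(-np.degrees(np.arctan2(d[1],d[0]))-1.1)%360,np.hypot(*d))
c=np.load("m.npz"); crop(c,130,140,240,210,7,"pics/m2.png")
```

```text
g [[-0.00390062  0.03588878 -0.015     ]]
l [[-0.00372142  0.0259293  -0.015     ]]
m [[-0.00376856  0.02366405 -0.015     ]]
tcp angle 295.7415491168202 0.032341478810882285
```

View pics/m2.png

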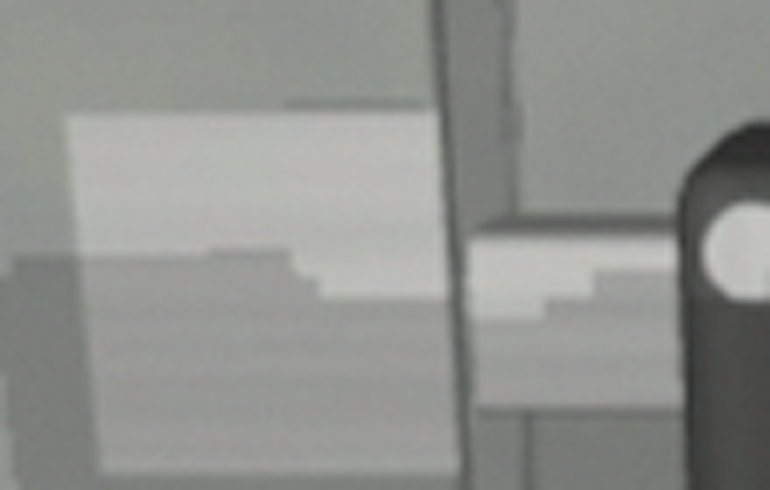

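Bolt drawn about 12.2 mm and clear of the lid edge. One more small nudge confirms whether it is the dead stop.

```bash
python3 -m creep '[{"tx":0.0007,"ty":0.0003,"tz":0,"rx":0,"ry":0,"rz":0},{"tx":0,"ty":0,"tz":0,"rx":0,"ry":0,"rz":0}]'
```

```text
time_s: 18.45
tool_pos: [0.582, -0.1248, 0.1654]
tool_rot: [-179.8, 0.5, -1.0]
force: [-9.4, 5.1, 11.7]
grip_width: 0.0154
```

Dead stop confirmed (0.3 mm of travel for a 0.8 mm command, force rising). I'll relieve the pressure, release and rise.

```bash
python3 -m creep '[{"tx":-0.0012,"ty":-0.0005,"tz":0,"rx":0,"ry":0,"rz":0},{"tx":0,"ty":0,"tz":0,"rx":0,"ry":0,"rz":0}]'
python3 -m creep '[{"tx":0,"ty":0,"tz":0,"rx":0,"ry":0,"rz":0},{"tx":0,"ty":0,"tz":0,"rx":0,"ry":0,"rz":0},{"tx":0,"ty":0,"tz":0,"rx":0,"ry":0,"rz":0}]' 0.05
python3 -m creep '[{"tx":0,"ty":0,"tz":-0.01,"rx":0,"ry":0,"rz":0},{"tx":0,"ty":0,"tz":-0.02,"rx":0,"ry":0,"rz":0},{"tx":0,"ty":0,"tz":-0.03,"rx":0,"ry":0,"rz":0},{"tx":0,"ty":0,"tz":-0.03,"rx":0,"ry":0,"rz":0},{"tx":0,"ty":0,"tz":0,"rx":0,"ry":0,"rz":0}]' 0.06
python3 - <<'E'
from h import *
c=env.read_camera("wrist")
cv2.imwrite("pics/n.png",c["pixels"][:,:,::-1]); o=env.get_obs(); print(o["qpos"],o["tool_pos"],o["tool_rot"],o["force"])
E
```

```text
time_s: 18.7
tool_pos: [0.5815, -0.1246, 0.1654]
tool_rot: [-179.8, 0.4, -1.0]
force: [-6.0, 4.9, 9.4]
grip_width: 0.015
time_s: 19.08
tool_pos: [0.5835, -0.1279, 0.1647]
tool_rot: [180.0, 0.1, -1.2]
force: [1.0, 0.1, 0.4]
grip_width: 0.037
time_s: 19.7
tool_pos: [0.5861, -0.1274, 0.2601]
tool_rot: [179.9, -0.4, -1.1]
force: [-0.6, 0.2, -0.2]
grip_width: 0.0595
[ 34.31451053  13.80857253 -29.07900801  89.29683973   6.85155569
  78.43750256 -86.54814754] [ 0.58504981 -0.12744133  0.2579583 ] [179.93105279  -0.21701003  -1.13808976] [ 0.20852241  0.48537222 -0.65174495]
```

View pics/n.png

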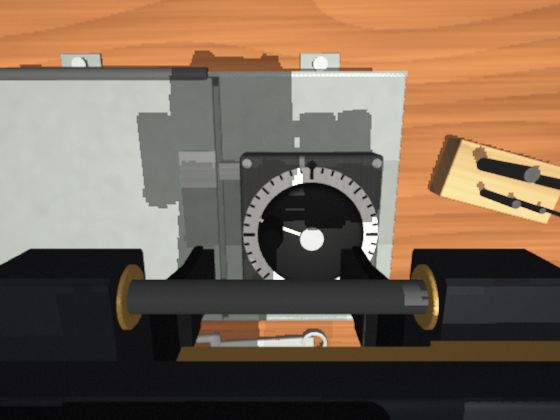

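The bolt end stays clear of the lid edge (right of the seam at (217,165)), the crank is released. Next I rotate the jaws 90 deg and go over the lid handle.

```bash
python3 -m creep '[{"tx":0,"ty":0,"tz":0,"rx":0,"ry":0,"rz":-10},{"tx":0,"ty":0,"tz":0,"rx":0,"ry":0,"rz":-10},{"tx":0,"ty":0,"tz":0,"rx":0,"ry":0,"rz":-10},{"tx":0,"ty":0,"tz":0,"rx":0,"ry":0,"rz":-10},{"tx":0,"ty":0,"tz":0,"rx":0,"ry":0,"rz":-10},{"tx":0,"ty":0,"tz":0,"rx":0,"ry":0,"rz":-10},{"tx":0,"ty":0,"tz":0,"rx":0,"ry":0,"rz":-10},{"tx":0,"ty":0,"tz":0,"rx":0,"ry":0,"rz":-10},{"tx":0,"ty":0,"tz":0,"rx":0,"ry":0,"rz":-10},{"tx":0.0386,"ty":-0.0211,"tz":0,"rx":0,"ry":0,"rz":0},{"tx":0.0386,"ty":-0.0211,"tz":0,"rx":0,"ry":0,"rz":0},{"tx":0.0386,"ty":-0.0211,"tz":0,"rx":0,"ry":0,"rz":0},{"tx":0.0386,"ty":-0.0211,"tz":0,"rx":0,"ry":0,"rz":0},{"tx":0,"ty":0,"tz":0,"rx":0,"ry":0,"rz":0},{"tx":0,"ty":0,"tz":0,"rx":0,"ry":0,"rz":0}]' 0.06
python3 - <<'E'
from h import *
c=env.read_camera("wrist"); np.savez("p.npz",**c)
cv2.imwrite("pics/p.png",c["pixels"][:,:,::-1]); o=env.get_obs(); print(o["qpos"],o["tool_pos"],o["tool_rot"],o["force"])
E
```

```text
time_s: 21.62
tool_pos: [0.5027, 0.0279, 0.2552]
tool_rot: [-180.0, 0.1, 88.9]
force: [0.8, -0.5, 0.6]
grip_width: 0.06
[ 39.19187111   2.57225001 -46.12139069 101.47714513   1.92519773
  76.78212556  -8.56395556] [0.5028733 0.0274156 0.2551621] [-1.79967653e+02  2.51955140e-02  8.87782335e+01] [0.2432503  0.17647455 0.26725724]
```

View pics/p.png

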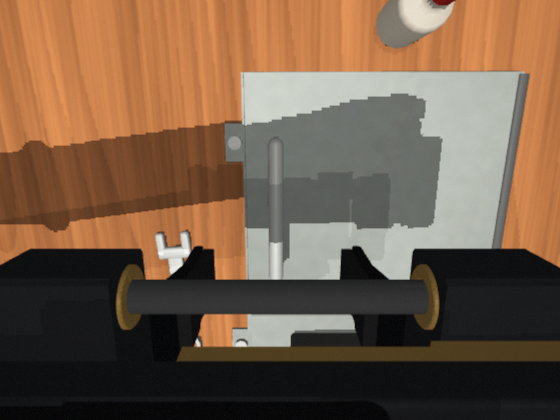

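The bar appears at column 276, centred between the fingers (jaw centre ~277); its left end is at (276,138). Descend and grip.

```bash
python3 - <<'E'
from h import *
c=np.load("p.npz"); print(cast(c,[(276,138),(276,270)],.129))
E
python3 -m creep '[{"tx":0,"ty":0,"tz":0.03,"rx":0,"ry":0,"rz":0},{"tx":0,"ty":0,"tz":0.03,"rx":0,"ry":0,"rz":0},{"tx":0,"ty":0,"tz":0.03,"rx":0,"ry":0,"rz":0},{"tx":0,"ty":0,"tz":0.02,"rx":0,"ry":0,"rz":0},{"tx":0,"ty":0,"tz":0.0105,"rx":0,"ry":0,"rz":0},{"tx":0,"ty":0,"tz":0,"rx":0,"ry":0,"rz":0}]' 0.06
python3 -m creep '[{"tx":0,"ty":0,"tz":0,"rx":0,"ry":0,"rz":0},{"tx":0,"ty":0,"tz":0,"rx":0,"ry":0,"rz":0},{"tx":0,"ty":0,"tz":0,"rx":0,"ry":0,"rz":0},{"tx":0,"ty":0,"tz":0,"rx":0,"ry":0,"rz":0},{"tx":0,"ty":0,"tz":0,"rx":0,"ry":0,"rz":0},{"tx":0,"ty":0,"tz":0,"rx":0,"ry":0,"rz":0}]' 0.004 30
```

```text
[[ 0.50235293  0.082377    0.129     ]
 [ 0.50020987 -0.01842648  0.129     ]]
time_s: 22.42
tool_pos: [0.5026, 0.0281, 0.1344]
tool_rot: [-179.9, -0.0, 88.8]
force: [0.0, 0.6, -0.1]
grip_width: 0.0603
time_s: 23.18
tool_pos: [0.5015, 0.0287, 0.1349]
tool_rot: [-179.8, 0.0, 88.9]
force: [-4.3, -0.8, 3.2]
grip_width: 0.0098
```

Bar gripped (10 mm). Test lift of the first 2.5 deg, then check the force.

```bash
python3 -m creep '[{"tx":0,"ty":0.001,"tz":-0.0041,"rx":0,"ry":0,"rz":0},{"tx":0,"ty":0.001,"tz":-0.0041,"rx":0,"ry":0,"rz":0}]'
```

```text
time_s: 23.42
tool_pos: [0.5031, 0.0287, 0.1419]
tool_rot: [-179.8, -0.0, 88.9]
force: [-2.4, 0.7, -8.1]
grip_width: 0.01
```

```bash
python3 -m creep '[{"tx":0,"ty":0.001,"tz":-0.004,"rx":0,"ry":0,"rz":0},{"tx":0,"ty":0.001,"tz":-0.004,"rx":0,"ry":0,"rz":0},{"tx":0,"ty":0.0027,"tz":-0.0079,"rx":0,"ry":0,"rz":0},{"tx":0,"ty":0.0027,"tz":-0.0079,"rx":0,"ry":0,"rz":0},{"tx":0,"ty":0.0034,"tz":-0.0076,"rx":0,"ry":0,"rz":0},{"tx":0,"ty":0.0034,"tz":-0.0076,"rx":0,"ry":0,"rz":0}]'
```

```text
time_s: 24.18
tool_pos: [0.5173, 0.0284, 0.1821]
tool_rot: [-179.8, 0.0, 88.9]
force: [-6.1, -0.5, -5.9]
grip_width: 0.0096
```

```bash
python3 -m creep '[{"tx":0,"ty":0.004,"tz":-0.0073,"rx":0,"ry":0,"rz":0},{"tx":0,"ty":0.004,"tz":-0.0073,"rx":0,"ry":0,"rz":0},{"tx":0,"ty":0.0046,"tz":-0.007,"rx":0,"ry":0,"rz":0},{"tx":0,"ty":0.0047,"tz":-0.0069,"rx":0,"ry":0,"rz":0},{"tx":0,"ty":0.0052,"tz":-0.0065,"rx":0,"ry":0,"rz":0},{"tx":0,"ty":0.0053,"tz":-0.0065,"rx":0,"ry":0,"rz":0}]'
python3 - <<'E'
from h import *
cv2.imwrite("pics/q.png",env.read_camera("scene")["pixels"][:,:,::-1])
E
```

```text
time_s: 24.92
tool_pos: [0.5444, 0.0279, 0.2241]
tool_rot: [-179.6, 0.1, 88.9]
force: [-11.4, 1.3, -0.8]
grip_width: 0.0103
```

View pics/q.png

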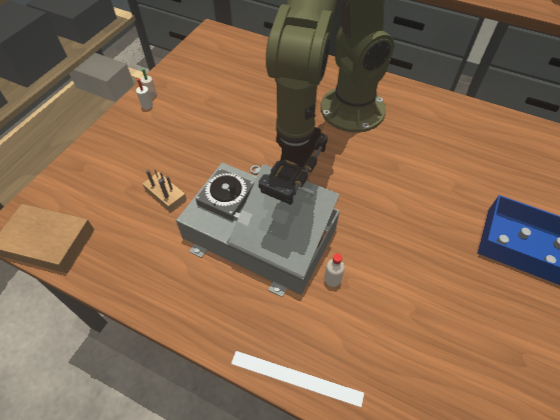

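The scene view shows the lid lifted at the handle near (290,180), about 30 deg; bystanders are unmoved. Continue.

```bash
python3 -m creep '[{"tx":0,"ty":0.0054,"tz":-0.0063,"rx":0,"ry":0,"rz":0},{"tx":0,"ty":0.0056,"tz":-0.0062,"rx":0,"ry":0,"rz":0},{"tx":0,"ty":0.0061,"tz":-0.0057,"rx":0,"ry":0,"rz":0},{"tx":0,"ty":0.0061,"tz":-0.0057,"rx":0,"ry":0,"rz":0},{"tx":0,"ty":0.0066,"tz":-0.0051,"rx":0,"ry":0,"rz":0},{"tx":0,"ty":0.0066,"tz":-0.0051,"rx":0,"ry":0,"rz":0}]'
```

```text
time_s: 25.72
tool_pos: [0.5821, 0.0272, 0.259]
tool_rot: [-179.8, 0.0, 88.9]
force: [-7.4, 0.0, -2.6]
grip_width: 0.0099
```

```bash
python3 -m creep '[{"tx":0,"ty":0.0071,"tz":-0.0044,"rx":0,"ry":0,"rz":0},{"tx":0,"ty":0.0071,"tz":-0.0044,"rx":0,"ry":0,"rz":0},{"tx":0,"ty":0.0075,"tz":-0.0037,"rx":0,"ry":0,"rz":0},{"tx":0,"ty":0.0075,"tz":-0.0037,"rx":0,"ry":0,"rz":0}]'
```

```text
time_s: 26.22
tool_pos: [0.6117, 0.0267, 0.2763]
tool_rot: [-179.9, 0.0, 88.9]
force: [-7.7, 0.5, 1.9]
grip_width: 0.0101
```

```bash
python3 -m creep '[{"tx":0,"ty":0.0077,"tz":-0.0031,"rx":0,"ry":0,"rz":0},{"tx":0,"ty":0.0078,"tz":-0.0027,"rx":0,"ry":0,"rz":0},{"tx":0,"ty":0,"tz":0,"rx":0,"ry":0,"rz":0},{"tx":0,"ty":0,"tz":0,"rx":0,"ry":0,"rz":0}]'
python3 - <<'E'
from h import *
crop(env.read_camera("scene"),160,100,360,250,4,"pics/r.png")
E
```

```text
time_s: 26.72
tool_pos: [0.6288, 0.0263, 0.2832]
tool_rot: [179.8, 0.0, 88.8]
force: [-5.2, 0.5, 4.7]
grip_width: 0.0097
```

View pics/r.png

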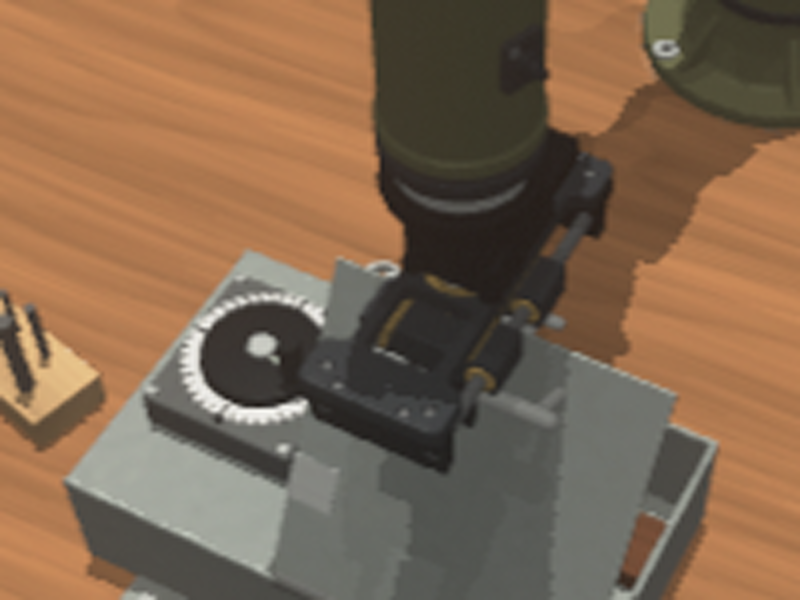

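The scene view shows the lid standing well open, the bar at crop (530,405) still in the jaws, and the box interior visible on the right. It's at about 60 deg. I'll open only slightly, so the fingers clear the lid, and go straight up.

```bash
python3 -m creep '[{"tx":0,"ty":0,"tz":0,"rx":0,"ry":0,"rz":0},{"tx":0,"ty":0,"tz":0,"rx":0,"ry":0,"rz":0},{"tx":0,"ty":0,"tz":0,"rx":0,"ry":0,"rz":0}]' 0.021 10
```

```text
time_s: 27.15
tool_pos: [0.6288, 0.026, 0.2806]
tool_rot: [179.9, -0.0, 88.8]
force: [-0.5, 1.1, -1.2]
grip_width: 0.0206
```

```bash
python3 -m creep '[{"tx":0,"ty":0,"tz":-0.005,"rx":0,"ry":0,"rz":0},{"tx":0,"ty":0,"tz":-0.01,"rx":0,"ry":0,"rz":0}]'
python3 -m creep '[{"tx":0,"ty":0,"tz":-0.02,"rx":0,"ry":0,"rz":0},{"tx":0,"ty":0,"tz":-0.03,"rx":0,"ry":0,"rz":0},{"tx":0,"ty":0,"tz":-0.03,"rx":0,"ry":0,"rz":0},{"tx":0,"ty":0,"tz":0,"rx":0,"ry":0,"rz":0},{"tx":0,"ty":0,"tz":0,"rx":0,"ry":0,"rz":0}]'
python3 - <<'E'
from h import *
crop(env.read_camera("scene"),160,100,360,250,4,"pics/s.png")
c=env.read_camera("wrist");cv2.imwrite("pics/s2.png",c["pixels"][:,:,::-1])
E
```

```text
time_s: 27.4
tool_pos: [0.6278, 0.0261, 0.2951]
tool_rot: [-180.0, 0.0, 88.9]
force: [-0.1, 0.3, -0.6]
grip_width: 0.0208
time_s: 28.02
tool_pos: [0.6279, 0.0263, 0.3751]
tool_rot: [180.0, 0.0, 88.9]
force: [-0.0, -0.4, -0.3]
grip_width: 0.0211
```

View pics/s.png

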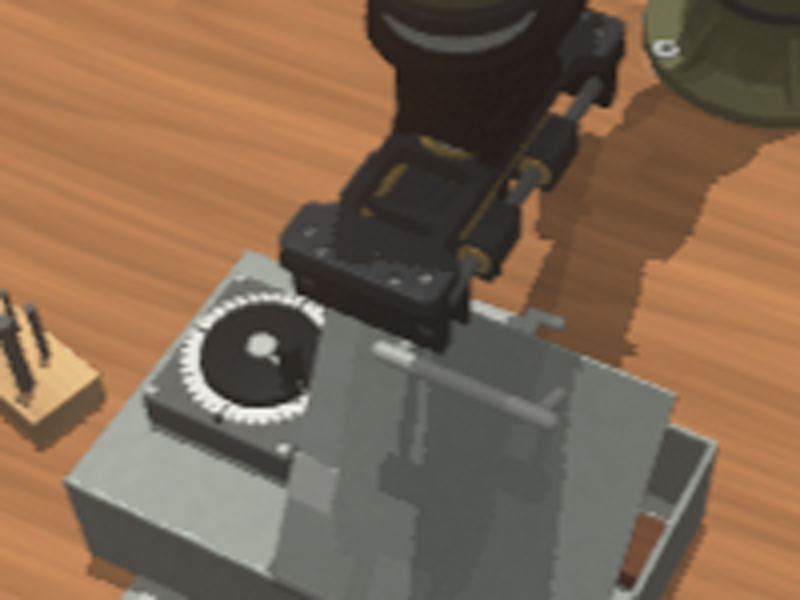

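View pics/s2.png

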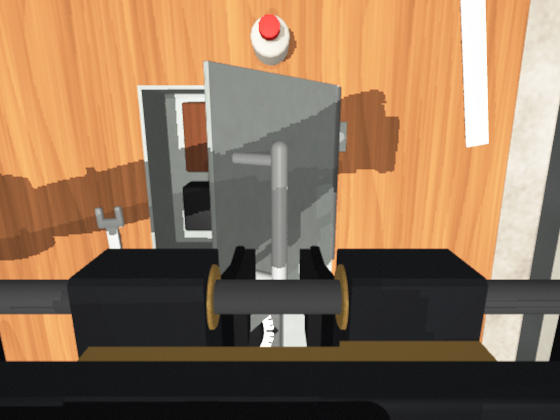

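Hand clear, lid still standing. I'll triangulate the lid's front-left corner: scene (329,199), wrist (207,63).

Run:
```python
from h import *
s=env.read_camera("scene");w=env.read_camera("wrist")
P=[np.array(c["intrinsics"])@np.c_[c["R"],c["t"]] for c in(s,w)]
X=cv2.triangulatePoints(P[0],P[1],np.array([[328.9],[198.9]]),np.array([[207.],[63.]])); X=(X[:3]/X[3]).ravel(); print(X)
print(proj(s,X),proj(w,X), "angle",np.degrees(np.arcsin((X[2]-.0925)/.213)))
print(env.get_obs()["force"])
```

```text
[0.58518668 0.12876143 0.26991873]
[[328.53021346 198.97239193]] [[206.0954742   61.73416922]] angle 56.40316441335095
[-0.44193591  0.37227041 -0.43126591]
```

Run:
```python
from h import *
o=env.get_obs(); print(o["time_s"],o["joint_velocities"].round(2)); print(env.sign_off())
```

```text
28.225 [-0.    0.05  0.01 -0.13 -0.2   0.05  0.1 ]
the job is handed in; nothing more can be done
None
```

The strongbox is open and the job is handed in at 28.2 s; `sign_off()` gives no verdict, so success rests on my own checks.

**Dial:** I gripped the crank and turned right about 2.5 turns to 28 (about 252° from hand position and image). Then I turned left 504° to 12. The hand read about 110° there, so I trimmed it towards 108°. Turning right again met the dead stop at about 296° (number 33), with about 11 N sideways on the hand.

**Bolt:** it measured about 12.2 mm drawn back at the stop, against the 10.5 mm needed. After I let go of the crank, a picture showed its end still clear of the lid's edge. I did not measure it again after that.

**Lid:** I lifted it by the bar in an arc, let go and moved straight up, and it stayed where I left it. The angle estimates disagree somewhat: about 60° from hand position and the corner's x, 65° from the hand's height, and 56° from the triangulated corner height. All are above the 52° needed.

**Last checks:** the hand was about 0.1 m above the handle with about 0 N on it. The bottle, drill stand and wrench looked undisturbed where visible in the last pictures, though I did not measure them.

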